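Press the paste pot's sprung follower plate home with the broad tamper

TASK

Check that the follower plate in the paste pot runs freely: take the broad-footed wooden tamper off its board, set its foot on the middle of the round plate in the pot and press squarely down until the sprung plate bottoms out level, keeping it down for about a second. Then let the plate come back up and stand the tamper upright on its board again, leaving the slim tamper standing where it is.

Things in the scene. Friction and masses are not known exactly. Their poses are not given: they have to be found in the camera images.
- broad_tamper_mid (a point): Middle of the broad tamper, 55 mm above its underside; z up its axis. Turned light wood, 110 mm tall, about 0.2 kg, standing upright on the board: flat round foot 56 mm across, 13 mm high at the edge, a narrow neck, then a straight round handle 32 mm across, from 11 mm below to 49 mm above this point. Round all about, so any grasp direction will do.
- slim_tamper_mid (a point): Middle of the slim tamper, 55 mm above its underside; z up. The same light wood and height (110 mm), but foot only 35 mm and handle 30 mm across. Stands upright on the same board, about 120 mm from the broad one, at either end. Not to be used or moved.
- plate_top (a point): Centre of the top of the pot's sprung follower plate, a flat aluminium disc 67 mm across; z is its normal (up). At rest it is 78 mm above the table. It starts down at about 3 N, travels 22 mm straight down to a hard stop (top then 56 mm above the table), where the spring pushes back with about 7.5 N, and rises when released. It rocks up to 11 degrees if pushed off centre or askew.
- pot: Open round steel paste pot, 72 mm bore, 80 mm outside (82 mm at the rim), rim 88 mm above the table and 10 mm above the resting plate; on a 108 mm square, 10 mm thick dark wooden base screwed to the table. Origin at the centre of the base's underside, z up.
- rest_board: Wooden rest board, 120 mm (its x) by 240 mm (its y), 12 mm thick, fixed to the table; origin at the centre of its underside, z up. Two flat dark round marks, 68 mm across, lie at y = -60 and +60 mm; a tamper stands on each, which on which varies.
Mind the look-alikes: they are no part of the job. Leave any yellow look-alike of the part that bears slim_tamper_mid alone. Leave any red look-alike of the part that bears broad_tamper_mid alone.

How it is judged:
By the outcome, as a careful person would: the job done as asked, in the order asked, and still so for the second after the job is handed in, with the robot touching nothing.
It also fails if it takes over 58 s, if anything falls off the work surface, if the arm or the gripper's body presses on something with over 40 N, if the wrist force passes 120 N, or if a joint passes its speed limit or range.

ROBOT

A 7-joint arm with a two-finger parallel gripper is mounted at the origin on a cart in front of the work surface, level with it; the furniture and walls round the work are solid. World frame = base frame: x ahead of the robot, y to its left, z up, the work surface at z = 0. Lengths are in m, angles in rad, forces in N, time in s.
With the tool pointing down it reaches from about 0.4 to 0.85 m from the base axis. Payload 10.4 kg.
Tool frame: the origin (TCP) lies at the very end of the fingers, on their centre line; the grasp point (between the pads) lies manip.hold_point_z behind it (manip.hold_point_z is the distance from the TCP to the grasp point, in m); z points along the fingers, y is the direction in which the jaws open and shut (so a half turn about z gives the same grasp; the last joint's range is limited). The gripper opens to 85 mm and grips with 20 to 120 N. Pads are 22 mm wide; open, the fingers measure 114 mm over their backs; the gripper's body (76 mm by 85 mm) begins 54 mm behind the grasp point. The pads swing forward as they close: fully open they stand 13 mm farther back than shut.
Start: joints at [1.085, 0.332, -0.065, 1.46, 0.022, 1.35, -0.088], TCP at [0.279, -0.559, 0.231] pointing down, gripper open.
Joint ranges: [-2.6, 2.6], [-0.5, 2.12], [-1.47, 1.34], [0.16, 2.42], [-1.27, 4.41], [0.06, 2.06], [-2.6, 2.6]. Speed limits (rad/s): [2.22, 2.22, 2.79, 2.79, 3.14, 3.14, 3.14].

INTERFACE

Orientations are given as a unit quaternion [x, y, z, w].
In Python, from workcell import manip gives the robot as it stands.
- The arm moves only by the tool jog_arm, never from a script. Its arguments are lists of equal length, an entry for each row: "translation": the shift along the world's x, y, z in mm, a list of three; "turn": the turn about the world's z in degrees. In form: {"translation": [[x, y, z], ...], "turn": [turn, ...]}. A call has 1 to 12 rows; each row is the pose to reach, as a shift and turn from the pose measured when the call began; what a row does not reach only later rows make up. A row lasts 1/12 s, in which the tool goes at most 41.7 mm and 7.16 degrees, less where a joint would pass 70% of its speed; a pose out of reach is approached as far as the arm can. A call with a gripper value outside its range is refused whole. "grip" is the finger opening in mm, from 0 to 85.4, set as the call begins (left out, the last holds). The fingers move at their own pace and stop on an object; "grip_force" is the grip in N (left out, the last holds). Time passes only in rows, so rows that repeat a pose let the fingers close. It gives the time, the measured TCP pose, the force and the opening at its end, in the units of the state.
- manip.get_obs(): the state, without advancing time (a new reading comes with each control period).
- manip.camera(name): name is "side" or "top" or "wrist"; returns a dict with "frame" (480x640x3 uint8, red, green, blue), "mtx" (3x3 intrinsics, pixels), "pose" (4x4, takes a point from camera to world coordinates). Camera axes: x right, y down, z forward; pixel columns grow to the right and rows downward; lengths in m; the calibration is good to about 2 mm. A picture is of the moment at which its call begins. There is no depth.
- manip.hand_in(): hands the job in, once; it reports no verdict.
Trained networks look in a picture, given as the dict that the camera call returned (one of the last four; its "shot" number tells which), for a name from the list of things; names that differ only in an ending like _2 or _b are one class to them, and where a whole thing is asked for, a point or a joint stands for the part that bears it (a point fixed in the world has none). Each returns a list of dicts, best first, with "confidence" (0 to 1); they miss things now and then, are a little off and sometimes report something else, mostly with a low value. They report only what shows in the picture. A call takes as long as a camera call. They do not tell look-alikes from the thing itself.
- manip.outline_of(picture, label): "mask" (480x640 bool, what is visible of it) and "extent" ([left, top, right, bottom] in pixels, round what is visible of it).
- manip.pinpoint(picture, label): "at" ([column, row] in pixels: a listed point, or the origin of a listed thing).
The state is a dict: "clock": time; "joint_pos": joint angles; "joint_velocities": joint speeds; "tau": joint torques, N m; "position": TCP position; "ee_rot": TCP orientation; "ft_force": force on the tool from outside, world axes, zero at the start; "torque": the same for the moment, N m; "grip_width": opening from 0.0 (shut) to 1.0 (fully open).
Only numpy, scipy, OpenCV 4.12 (cv2) and the standard library are available. Lean on these libraries where they do the work, as an engineer would, in place of code of your own. Each camera call takes 0.05 s, during which the arm holds its last target. There are 200 camera calls.

## Working session

There is one attempt and no reset: what is moved stays moved. The work goes in short steps, Python scripts to look and compute and a tool call to move; the robot and the scene stay as the last step left them, time stands still between calls to the robot, and variables do not carry over. Pictures are saved under pics/ and viewed, about 8 in all and at most 12, crops included, and the job is handed in when it is done.

Besides the shell and the picture viewer there is one more tool, called after "Request:" as name(argument=value, ...) on one line, values as JSON. jog_arm: Moves the arm, as the interface text tells. Its arguments: {"type":"object","properties":{"translation":{"type":"array"},"turn":{"type":"array"},"grip":{"type":"number"},"grip_force":{"type":"number"}},"required":["translation","turn"]}

```bash
mkdir -p pics
cat > h.py <<'E'
import numpy as np, cv2
from workcell import manip
def ray(c,px):
    d=np.linalg.inv(c["mtx"])@np.array([px[0],px[1],1.]); P=np.array(c["pose"])
    return P[:3,3],P[:3,:3]@d/np.linalg.norm(d)
def tri(rs):
    A=np.zeros((3,3));b=np.zeros(3)
    for o,d in rs:
        M=np.eye(3)-np.outer(d,d);A+=M;b+=M@o
    p=np.linalg.solve(A,b); return p,[np.linalg.norm((np.eye(3)-np.outer(d,d))@(p-o)) for o,d in rs]
def atz(c,px,z):
    o,d=ray(c,px); return o+d*(z-o[2])/d[2]
def proj(c,p):
    P=np.linalg.inv(c["pose"]); q=c["mtx"]@(P[:3,:3]@np.array(p)+P[:3,3]); return q[:2]/q[2]
def save(c,n): cv2.imwrite("pics/"+n,cv2.cvtColor(c["frame"],cv2.COLOR_RGB2BGR))
L=["broad_tamper_mid","slim_tamper_mid","plate_top","pot","rest_board"]
E
python3 - <<'E'
from h import *
np.set_printoptions(precision=3,suppress=True)
o=manip.get_obs();print(o["clock"],o["position"],o["ee_rot"],o["ft_force"],manip.hold_point_z)
ims=[]
for n in ["side","top","wrist"]:
    c=manip.camera(n);ims.append(c["frame"]);print(n,c["pose"][:3,3])
    for l in L:
        for r in manip.pinpoint(c,l)[:4]:
            z={"broad_tamper_mid":.067,"slim_tamper_mid":.067,"plate_top":.078}.get(l,0)
            print(l,np.array(r["at"]),round(r["confidence"],2),atz(c,r["at"],z))
for n,f in zip(["side","top","wrist"],ims): save({"frame":f},n+"0.png")
E
```

```text
0.0 [ 0.279 -0.559  0.231] [ 0.973  0.229 -0.    -0.001] [ 0.362  0.003 -0.036] 0.0187
side [0.161 0.822 0.521]
broad_tamper_mid [270.7 229.6] 0.98 [ 0.584 -0.093  0.067]
broad_tamper_mid [353.7 270.7] 0.86 [0.368 0.031 0.067]
broad_tamper_mid [336.  231.9] 0.71 [ 0.447 -0.12   0.067]
slim_tamper_mid [363.9 196.3] 0.92 [ 0.441 -0.337  0.067]
slim_tamper_mid [299.6 213.5] 0.79 [ 0.555 -0.193  0.067]
slim_tamper_mid [347.6 213.4] 0.66 [ 0.45  -0.222  0.067]
plate_top [279.8 282.1] 0.61 [0.473 0.124 0.078]
pot [281.3 318.2] 0.9 [0.477 0.118 0.   ]
rest_board [339.9 248.4] 0.67 [ 0.455 -0.176  0.   ]
top [ 0.306 -0.031  1.175]
broad_tamper_mid [340.9 253.9] 0.95 [ 0.452 -0.109  0.067]
broad_tamper_mid [346.1 202.2] 0.85 [ 0.582 -0.122  0.067]
broad_tamper_mid [294.2 288.6] 0.59 [0.367 0.005 0.067]
slim_tamper_mid [383.8 208.5] 0.56 [ 0.567 -0.217  0.067]
slim_tamper_mid [390.5 253.5] 0.52 [ 0.453 -0.231  0.067]
slim_tamper_mid [438.5 257.6] 0.5 [ 0.444 -0.349  0.067]
plate_top [245.1 245.6] 0.95 [0.469 0.125 0.078]
pot [247.8 246.6] 0.78 [0.478 0.129 0.   ]
pot [244.6 245.2] 0.21 [0.482 0.137 0.   ]
rest_board [359.6 254.4] 0.64 [ 0.46  -0.162  0.   ]
wrist [ 0.349 -0.524  0.373]
```

View pics/side0.png

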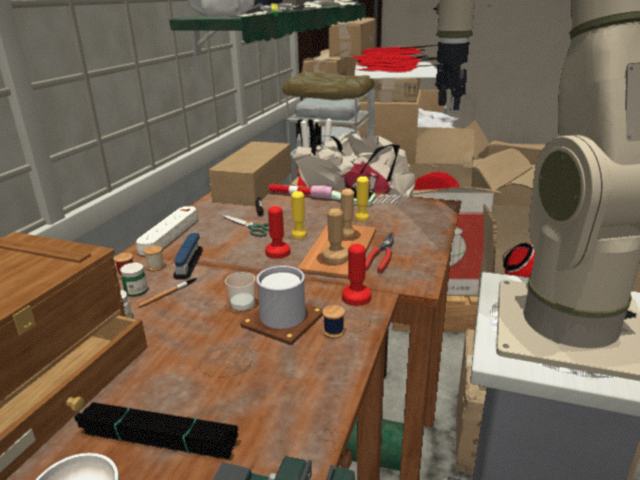

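View pics/top0.png

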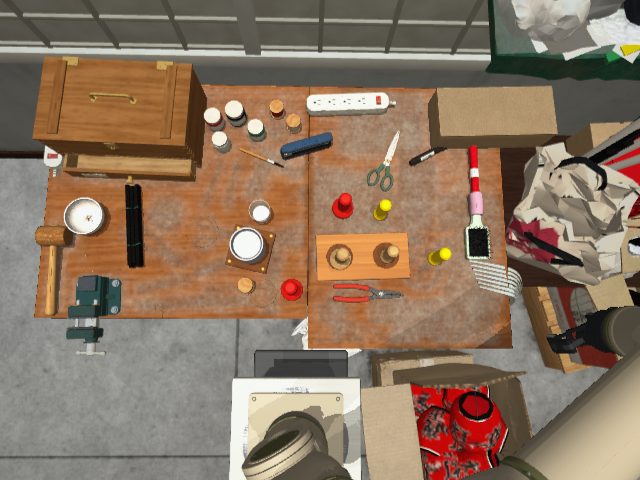

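Side view: wooden broad tamper at (336,235), wooden slim one at (348,213). The red look-alikes are at (277,232) and (356,275), the yellow ones at (299,215) and (362,198). Top view: broad wood (340,256), slim wood (388,254), reds (343,205) and (291,289), yellows (383,209) and (440,256), pot (247,245). I choose the wooden broad-footed one on the board.

Run:
```python
from h import *
np.set_printoptions(precision=4,suppress=True)
s=manip.camera("side");t=manip.camera("top")
near={"broad_tamper_mid":((336,232),(341,254)),"slim_tamper_mid":((348,213),(390,253)),"plate_top":((280,282),(245,245)),"pot":((281,318),(247,246)),"rest_board":((340,248),(360,254))}
for l in L:
    px=[]
    for c,g in zip((s,t),near[l]):
        r=min(manip.pinpoint(c,l),key=lambda r:np.hypot(*(np.array(r["at"])-g)),default=None)
        px.append(g if r is None else r["at"])
    p,e=tri([ray(s,px[0]),ray(t,px[1])]);print(l,np.array(px).ravel(),p,np.array(e))
a=cv2.resize(s["frame"][180:280,260:400],(560,400),interpolation=cv2.INTER_CUBIC)
save({"frame":a},"crop1.png")
```

```text
broad_tamper_mid [335.3 233.1 342.7 256.5] [ 0.4458 -0.1128  0.0673] [0.0005 0.0005]
slim_tamper_mid [346.8 210.5 389.4 255.1] [ 0.451  -0.2266  0.0722] [0.0022 0.0022]
plate_top [279.3 281.5 246.  244.4] [0.4733 0.123  0.0784] [0.0012 0.0012]
pot [282.6 320.9 249.4 247.3] [ 0.4746  0.1241 -0.001 ] [0.002 0.002]
rest_board [339.4 250.8 363.6 252.9] [ 0.4601 -0.1741 -0.0053] [0.0042 0.0042]
```

View pics/crop1.png

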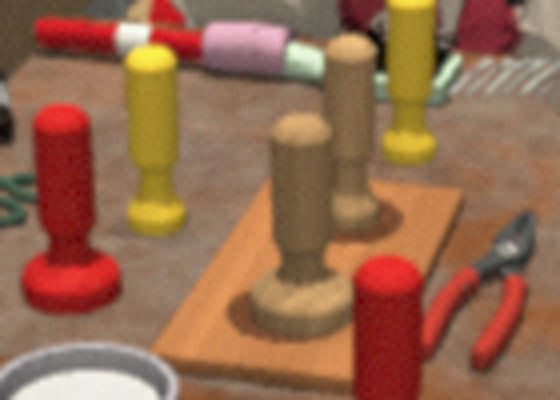

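The crop confirms it: light wood with a broad foot at the near end of the board (full-image pixel about (335,235)). The triangulated height is 67 mm, as expected. Moving above it now.

Request:
jog_arm(translation=[[14, 37, 5], [28, 74, 10], [42, 111, 15], [56, 148, 20], [70, 185, 20], [84, 222, 20], [98, 259, 20], [112, 296, 20], [126, 333, 20], [140, 370, 20], [154, 408, 20], [167, 446, 20]], turn=[0, 0, 0, 0, 0, 0, 0, 0, 0, 0, 0, 0], grip=85)

```text
clock: 2.5
position: [0.4464, -0.1114, 0.2517]
ee_rot: [0.973, 0.229, 0.0, 0.0]
ft_force: [1.0, 0.3, -1.0]
grip_width: 1.0
```

Request:
jog_arm(translation=[[0, 0, 0], [0, 0, 0], [0, 0, 0]], turn=[0, 0, 0])

```text
clock: 2.75
position: [0.4463, -0.1118, 0.2517]
ee_rot: [0.973, 0.229, 0.0, 0.001]
ft_force: [0.4, -1.2, 0.1]
grip_width: 0.993
```

Run:
```python
from h import *
np.set_printoptions(precision=4,suppress=True)
o=manip.get_obs();print(o["position"],o["ee_rot"],o["joint_pos"],o["ft_force"])
s=manip.camera("side");t=manip.camera("top");w=manip.camera("wrist");save(w,"w1.png")
for l,z in zip(L,(.067,.067,.078,0,0)):
    for r in manip.pinpoint(w,l)[:3]: print(l,np.array(r["at"]),r["confidence"],atz(w,r["at"],z))
for n,c in (("side",s),("top",t)):
    for r in manip.pinpoint(c,L[0]):print(n,r)
```

```text
[ 0.4463 -0.1118  0.2517] [0.9734 0.2293 0.0003 0.0006] [ 0.6323 -0.0228 -0.4741  1.8218 -0.0097  1.339  -0.9476] [ 0.4426 -1.1668  0.0782]
broad_tamper_mid [314.1 210. ] 0.98 [ 0.4465 -0.1078  0.067 ]
broad_tamper_mid [155.4 224.3] 0.79 [0.3733 0.0108 0.067 ]
broad_tamper_mid [399.5  62.3] 0.55 [ 0.5806 -0.1154  0.067 ]
slim_tamper_mid [489.  133.3] 0.79 [ 0.5672 -0.2072  0.067 ]
slim_tamper_mid [537.9 310.1] 0.55 [ 0.4537 -0.3391  0.067 ]
slim_tamper_mid [371.6 216. ] 0.5 [ 0.464 -0.155  0.067]
plate_top [48.9 43.5] 0.68 [0.4746 0.1234 0.078 ]
pot [104.2  59.8] 0.7 [0.4737 0.1237 0.    ]
rest_board [370.9 216.7] 0.79 [ 0.4523 -0.1706  0.    ]
side {'at': [353.4, 269.9], 'confidence': 0.91}
side {'at': [337.6, 232.2], 'confidence': 0.88}
side {'at': [273.2, 233.0], 'confidence': 0.61}
side {'at': [282.5, 324.1], 'confidence': 0.32}
```

View pics/w1.png

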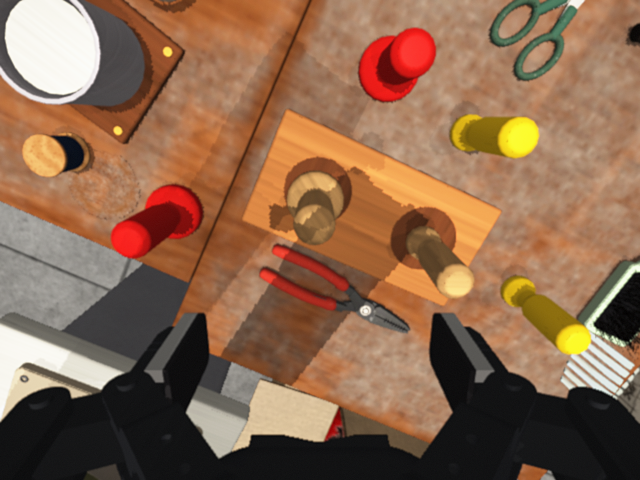

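The wrist view shows the broad wooden tamper at (315,205) and the slim wooden one at (430,255), the pot at (55,45), and the reds and yellows off the board. Quick axis check before descending.

Run:
```python
from h import *
w=manip.camera("wrist")
f=w["frame"].copy()
for xy in ((.446,-.111),):
    for z,r in ((.012,.028),(.025,.028),(.056,.016),(.112,.016),(.012,.034)):
        a=np.linspace(0,6.283,40)
        q=np.array([proj(w,(xy[0]+r*np.cos(b),xy[1]+r*np.sin(b),z)) for b in a])
        cv2.polylines(f,[np.int32(q*8)],True,(0,255,255) if r<.03 else (255,0,255),1,cv2.LINE_AA,3)
save({"frame":cv2.resize(f[130:280,230:410],(720,600),interpolation=cv2.INTER_CUBIC)},"w2.png")
```

```text
(no output)
```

View pics/w2.png

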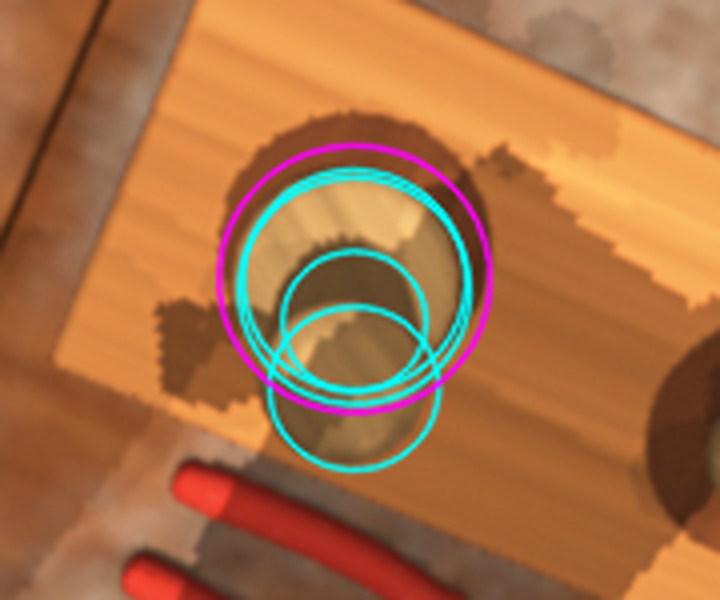

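The model overlay matches the foot and handle to within 1–2 mm. The dark mark's centre lies about 7 mm farther along tool x, near (0.452,-0.108). Descending and gripping.

Request:
jog_arm(translation=[[0, 1, -30], [0, 1, -60], [0, 1, -90], [0, 1, -115], [0, 1, -135], [0, 1, -152], [0, 1, -168], [0, 1, -180], [0, 1, -183], [0, 1, -183]], turn=[0, 0, 0, 0, 0, 0, 0, 0, 0, 0])

```text
clock: 4.13
position: [0.4459, -0.1104, 0.0681]
ee_rot: [0.973, 0.229, -0.0, -0.0]
ft_force: [-0.7, -0.2, 0.3]
grip_width: 0.995
```

Request:
jog_arm(translation=[[0, 0, 0], [0, 0, 0], [0, 0, 0], [0, 0, 0], [0, 0, 0], [0, 0, 0], [0, 0, 0], [0, 0, 0], [0, 0, 0], [0, 0, 0]], turn=[0, 0, 0, 0, 0, 0, 0, 0, 0, 0], grip=20, grip_force=60)

```text
clock: 4.97
position: [0.4463, -0.1104, 0.0687]
ee_rot: [0.973, 0.229, 0.0, 0.0]
ft_force: [-1.0, 1.1, 6.0]
grip_width: 0.359
```

Request:
jog_arm(translation=[[0, 0, 10], [0, 0, 30], [0, 0, 60], [0, 0, 90], [0, 0, 115], [0, 0, 125], [0, 0, 125]], turn=[0, 0, 0, 0, 0, 0, 0])

```text
clock: 5.55
position: [0.4474, -0.1107, 0.196]
ee_rot: [0.973, 0.229, 0.002, 0.001]
ft_force: [0.2, 0.4, -1.7]
grip_width: 0.361
```

Request:
jog_arm(translation=[[3, 28, 0], [7, 60, 0], [11, 92, 0], [15, 124, 0], [19, 156, 0], [23, 188, 0], [26, 216, 0], [28, 230, 0], [28, 234, 0], [28, 234, 0], [28, 234, 0]], turn=[0, 0, 0, 0, 0, 0, 0, 0, 0, 0, 0])

```text
clock: 6.47
position: [0.4749, 0.1223, 0.1949]
ee_rot: [0.973, 0.229, 0.001, 0.001]
ft_force: [-0.3, -0.6, -2.0]
grip_width: 0.359
```

Run:
```python
from h import *
np.set_printoptions(precision=4,suppress=True)
o=manip.get_obs();p=o["position"];print(p,o["ee_rot"],o["ft_force"],o["grip_width"])
w=manip.camera("wrist");s=manip.camera("side");t=manip.camera("top")
px={}
for n,c in (("w",w),("s",s),("t",t)):
    for l in ("broad_tamper_mid","plate_top","pot"):
        for r in manip.pinpoint(c,l)[:3]: print(n,l,np.array(r["at"]),round(r["confidence"],2),atz(c,r["at"],{"b":p[2]-.002,"p":.078}[l[0]] if l!="pot" else 0))
print("base z guess",p[2]-.057)
zb=p[2]-.0567; fr=[]
for c,(x0,y0,x1,y1) in ((w,(0,0,640,480)),(s,(200,180,360,360))):
    f=c["frame"].copy()
    for ctr,z,r,col in ((p,zb,.028,(0,255,255)),(p,zb+.013,.028,(0,255,255)),(p,zb+.044,.016,(0,255,255)),(p,zb+.1,.016,(0,255,255)),((.474,.1235),.088,.036,(255,0,255)),((.474,.1235),.078,.0335,(0,255,0))):
        q=np.array([proj(c,(ctr[0]+r*np.cos(b),ctr[1]+r*np.sin(b),z)) for b in np.linspace(0,6.283,40)])
        cv2.polylines(f,[np.int32(q*8)],True,col,1,cv2.LINE_AA,3)
    fr.append(cv2.resize(f[y0:y1,x0:x1],None,fx=600/(y1-y0)*.9,fy=600/(y1-y0)*.9,interpolation=cv2.INTER_CUBIC))
save({"frame":fr[0]},"w3.png");save({"frame":fr[1]},"s3.png")
```

```text
[0.4749 0.1223 0.1949] [0.9734 0.2289 0.0008 0.0014] [-0.2675 -0.6386 -1.995 ] 0.3593734701069006
w broad_tamper_mid [318.1 313.8] 0.82 [0.4755 0.1231 0.1929]
w pot [317.8 209.4] 0.87 [0.4755 0.1232 0.    ]
s broad_tamper_mid [276.2 220.6] 0.77 [0.4721 0.126  0.1929]
s plate_top [280.9 279.6] 0.93 [0.4747 0.1157 0.078 ]
s pot [284.7 322.7] 0.63 [0.4663 0.1294 0.    ]
t broad_tamper_mid [292.8 288.7] 0.94 [0.3595 0.0039 0.1929]
t broad_tamper_mid [346.5 201.7] 0.91 [ 0.552  -0.1127  0.1929]
t plate_top [243.2 245.4] 0.47 [0.4697 0.1294 0.078 ]
base z guess 0.13786757083999593
```

View pics/w3.png

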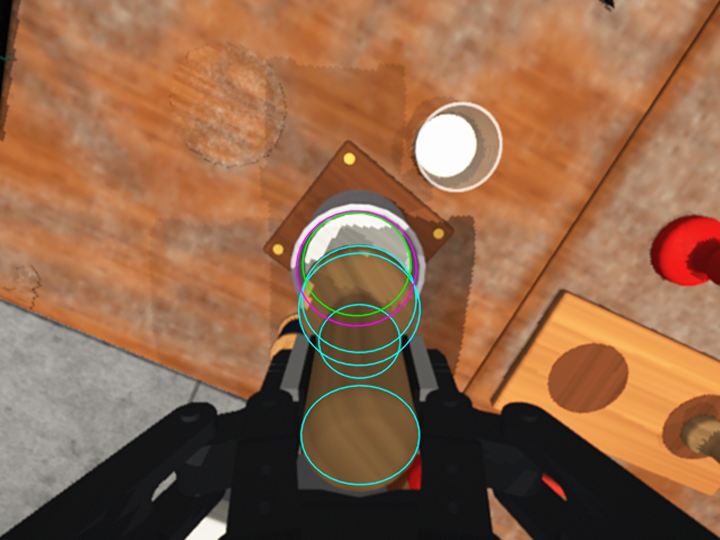

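View pics/s3.png

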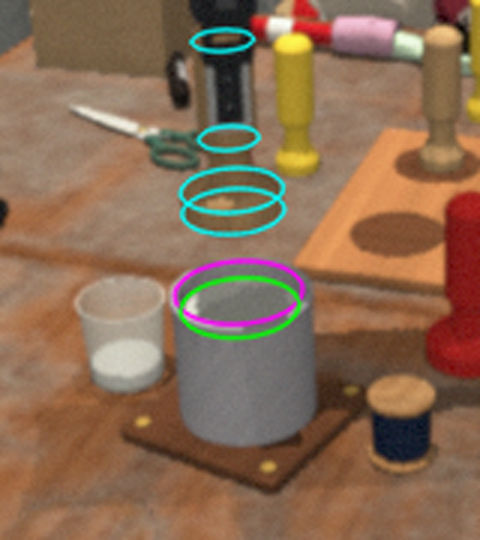

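Wrist view: foot around (360,300) with the pot behind it at (360,265), and the overlays line up to a few px. In the side view the pot rim centre is at about (243,295) against my overlay's 239, so roughly 2 mm is unexplained. One clean composite to settle the relative offset.

Run:
```python
from h import *
w=manip.camera("wrist");s=manip.camera("side")
o=manip.get_obs();p=o["position"];zb=p[2]-.0567
def bb(c,ctr,z,r):
    q=np.array([proj(c,(ctr[0]+r*np.cos(b),ctr[1]+r*np.sin(b),z)) for b in np.linspace(0,6.283,80)]);return np.r_[q.min(0),q.max(0)].round(1)
for n,c in (("w",w),("s",s)):
    for l in ("broad_tamper_mid","pot","plate_top"):
        for r in manip.outline_of(c,l)[:3]: print(n,l,np.round(r["extent"],1),round(r["confidence"],2))
    print("pred foot",bb(c,p,zb,.028),"rim",bb(c,(.474,.1235),.088,.041),"bore",bb(c,(.474,.1235),.088,.036),"plate",bb(c,(.474,.1235),.078,.0335))
a=cv2.resize(s["frame"][210:330,245:325],(400,600),interpolation=cv2.INTER_CUBIC)
b=cv2.resize(w["frame"][155:335,257:377],(400,600),interpolation=cv2.INTER_CUBIC)
f=np.clip(np.hstack([a,b]).astype(float)*1.6,0,255).astype(np.uint8)
save({"frame":f},"c4.png")
```

```text
w broad_tamper_mid [577.4 190.8 638.8 254.6] 0.95
w broad_tamper_mid [264.9 220.2 377.  440.1] 0.77
w broad_tamper_mid [360.3 405.6 372.9 434.9] 0.72
w pot [233.3 126.3 402.4 264.8] 0.68
w plate_top [269.8 186.5 366.5 243.1] 0.83
pred foot [267.9 218.3 369.5 313.1] rim [256.9 181.1 377.8 296.5] bore [264.3 188.8 370.4 290. ] plate [269.7 190.  365.  281.1]
s broad_tamper_mid [259.7 189.4 295.  258.2] 0.79
s broad_tamper_mid [339.2 242.7 369.9 308.3] 0.79
s pot [240.4 266.9 324.3 343.7] 0.97
s plate_top [263.3 271.4 300.7 289.8] 0.76
pred foot [259.8 242.1 293.7 257.4] rim [254.9 265.2 303.4 289.3] bore [257.9 266.5 300.5 287.7] plate [259.8 272.2 299.2 292.2]
```

View pics/c4.png

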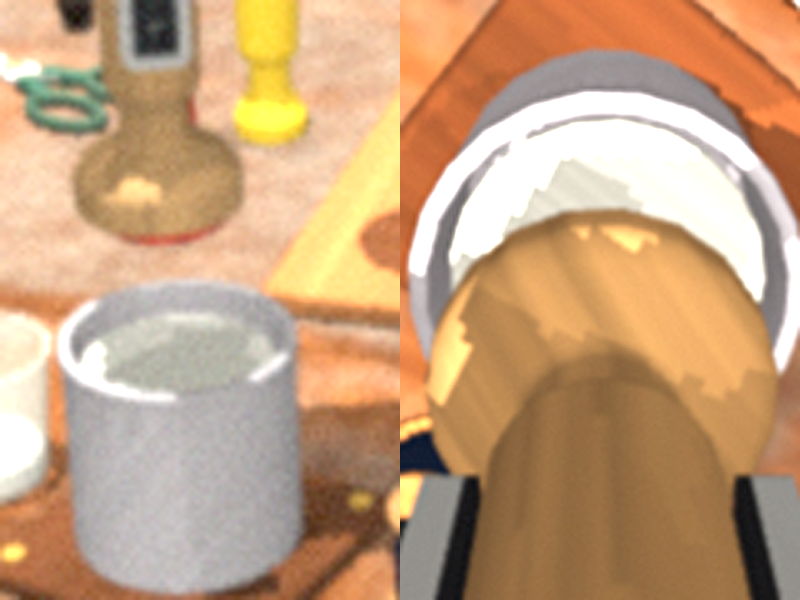

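Both views agree to about 1–2 mm: the rim spans 57–300 px (side) and the foot 75–243 px (side). Applying a (-2,+1) mm correction, then going down into the bore.

Request:
jog_arm(translation=[[-2, 1, 0], [-2, 1, -10], [-2, 1, -20], [-2, 1, -30], [-2, 1, -40], [-2, 1, -48], [-2, 1, -52], [-2, 1, -52], [-2, 1, -52]], turn=[0, 0, 0, 0, 0, 0, 0, 0, 0])

```text
clock: 8.22
position: [0.4734, 0.1244, 0.144]
ee_rot: [0.973, 0.229, 0.002, 0.001]
ft_force: [-0.3, -0.0, -1.3]
grip_width: 0.363
```

Request:
jog_arm(translation=[[0, 0, -2], [0, 0, -4], [0, 0, -6], [0, 0, -8], [0, 0, -10], [0, 0, -12], [0, 0, -14], [0, 0, -14], [0, 0, -14]], turn=[0, 0, 0, 0, 0, 0, 0, 0, 0])

```text
clock: 8.97
position: [0.4736, 0.1244, 0.1301]
ee_rot: [0.973, 0.229, 0.002, 0.001]
ft_force: [0.1, 0.0, 2.3]
grip_width: 0.358
```

Request:
jog_arm(translation=[[0, 0, -2], [0, 0, -4], [0, 0, -6], [0, 0, -8], [0, 0, -10], [0, 0, -12], [0, 0, -14], [0, 0, -15], [0, 0, -15], [0, 0, -15]], turn=[0, 0, 0, 0, 0, 0, 0, 0, 0, 0])

```text
clock: 9.8
position: [0.4737, 0.1245, 0.1152]
ee_rot: [0.973, 0.229, 0.002, 0.001]
ft_force: [-0.7, -1.4, 4.9]
grip_width: 0.358
```

Request:
jog_arm(translation=[[0, 0, -1], [0, 0, -2], [0, 0, -3], [0, 0, -3]], turn=[0, 0, 0, 0])

```text
clock: 10.13
position: [0.4738, 0.1246, 0.1124]
ee_rot: [0.973, 0.229, 0.002, 0.001]
ft_force: [-1.6, -0.6, 6.6]
grip_width: 0.359
```

Request:
jog_arm(translation=[[0, 0, -1], [0, 0, -2], [0, 0, -2]], turn=[0, 0, 0])

```text
clock: 10.38
position: [0.4746, 0.125, 0.1121]
ee_rot: [0.973, 0.229, 0.003, 0.002]
ft_force: [-6.3, -1.8, 21.6]
grip_width: 0.36
```

The hard stop shows: force went from 6.6 to 21.6 N with no further travel. Holding.

Request:
jog_arm(translation=[[0, 0, -1], [0, 0, -1], [0, 0, -1], [0, 0, -1], [0, 0, -1], [0, 0, -1], [0, 0, -1], [0, 0, -1], [0, 0, -1], [0, 0, -1], [0, 0, -1], [0, 0, -1]], turn=[0, 0, 0, 0, 0, 0, 0, 0, 0, 0, 0, 0])

```text
clock: 11.38
position: [0.4746, 0.125, 0.1121]
ee_rot: [0.973, 0.229, 0.003, 0.002]
ft_force: [-6.2, -2.3, 18.5]
grip_width: 0.361
```

Run:
```python
from h import *
w=manip.camera("wrist");s=manip.camera("side");o=manip.get_obs();print(o["position"],o["ft_force"],o["torque"])
a=cv2.resize(s["frame"][190:310,245:325],(400,600),interpolation=cv2.INTER_CUBIC)
b=cv2.resize(w["frame"][155:335,257:377],(400,600),interpolation=cv2.INTER_CUBIC)
save({"frame":np.clip(np.hstack([a,b]).astype(float)*1.6,0,255).astype(np.uint8)},"c5.png")
```

```text
[0.47465709 0.12504933 0.11218677] [-6.32166795 -1.64165674 18.35638877] [-0.59499483  1.75584821  0.06132977]
```

View pics/c5.png

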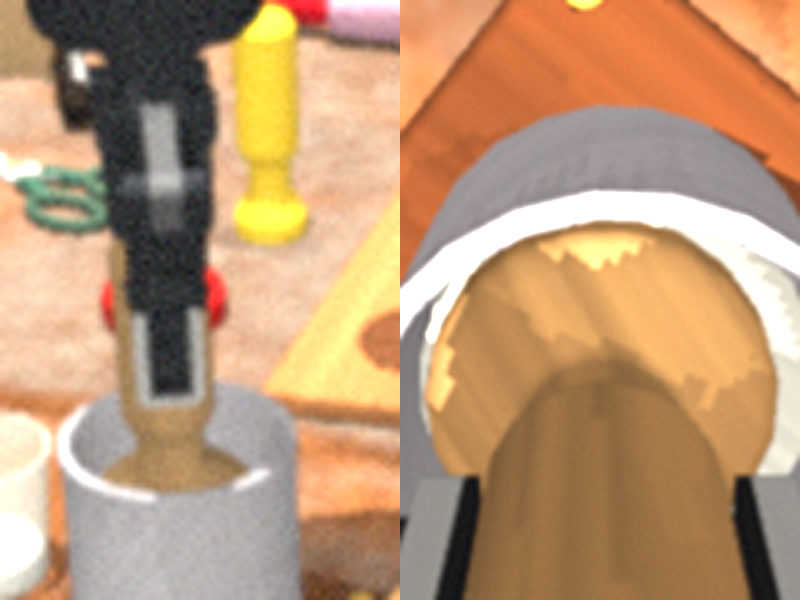

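Side view: foot inside the pot, handle neck at 172 against rim centre 178. The wrist view shows a wider gap on the right of the foot. I'll check numerically how far off centre that is.

Run:
```python
from h import *
w=manip.camera("wrist");o=manip.get_obs();p=o["position"]
f=w["frame"].copy()
def ring(ctr,z,r,col):
    q=np.array([proj(w,(ctr[0]+r*np.cos(b),ctr[1]+r*np.sin(b),z)) for b in np.linspace(0,6.283,80)])
    cv2.polylines(f,[np.int32(q*8)],True,col,1,cv2.LINE_AA,3)
for z,r,c in ((.088,.036,(255,0,255)),(.088,.041,(255,0,255)),(.056,.036,(0,0,255))): ring((.4725,.123),z,r,c)
ring(p,p[2]-.056,.028,(0,255,255));ring(p,p[2]-.043,.028,(0,255,255))
save({"frame":cv2.resize(f[170:330,220:420],(750,600),interpolation=cv2.INTER_CUBIC)},"c6.png")
```

```text
(no output)
```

View pics/c6.png

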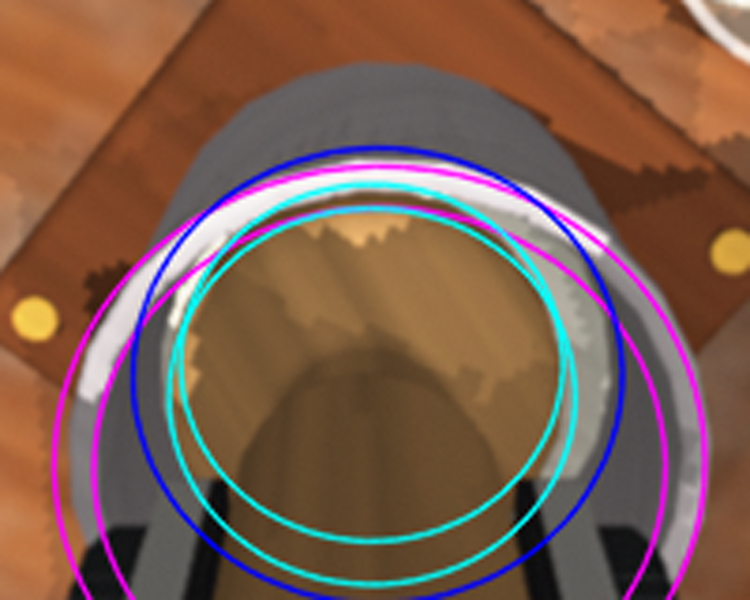

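The foot sits about 2 mm left of the plate's middle. That's acceptable, but there is plenty of time, so I'll lift, centre it and press once more, gently.

Request:
jog_arm(translation=[[0, 0, 3], [0, 0, 6], [0, 0, 10], [0, 0, 14], [0, 0, 18], [0, 0, 22], [0, 0, 26], [0, 0, 30], [0, -2, 30], [0, -3, 30], [0, -3, 30], [0, -3, 30]], turn=[0, 0, 0, 0, 0, 0, 0, 0, 0, 0, 0, 0])

```text
clock: 12.53
position: [0.4745, 0.1218, 0.1419]
ee_rot: [0.973, 0.229, 0.003, 0.002]
ft_force: [0.7, 0.0, -2.9]
grip_width: 0.361
```

Request:
jog_arm(translation=[[0, 0, -3], [0, 0, -6], [0, 0, -9], [0, 0, -12], [0, 0, -15], [0, 0, -18], [0, 0, -21], [0, 0, -24], [0, 0, -26], [0, 0, -28], [0, 0, -29], [0, 0, -29]], turn=[0, 0, 0, 0, 0, 0, 0, 0, 0, 0, 0, 0])

```text
clock: 13.53
position: [0.4746, 0.1219, 0.1129]
ee_rot: [0.973, 0.229, 0.003, 0.002]
ft_force: [-1.2, -0.8, 5.6]
grip_width: 0.359
```

Request:
jog_arm(translation=[[0, 0, -1], [0, 0, -2], [0, 0, -2], [0, 0, -2], [0, 0, -2], [0, 0, -2], [0, 0, -2], [0, 0, -2], [0, 0, -2], [0, 0, -2], [0, 0, -2], [0, 0, -2]], turn=[0, 0, 0, 0, 0, 0, 0, 0, 0, 0, 0, 0])

```text
clock: 14.53
position: [0.4752, 0.1222, 0.1122]
ee_rot: [0.973, 0.229, 0.003, 0.002]
ft_force: [-4.1, -0.6, 17.5]
grip_width: 0.356
```

Request:
jog_arm(translation=[[0, 0, -1], [0, 0, -1], [0, 0, -1], [0, 0, -1]], turn=[0, 0, 0, 0])

```text
clock: 14.87
position: [0.4754, 0.1223, 0.1122]
ee_rot: [0.973, 0.229, 0.004, 0.002]
ft_force: [-5.2, -1.2, 16.4]
grip_width: 0.36
```

Request:
jog_arm(translation=[[0, 0, 3], [0, 0, 6], [0, 0, 10], [0, 0, 14], [0, 0, 18], [0, 0, 22], [0, 0, 26], [0, 0, 36], [0, 0, 50], [0, 0, 70], [0, 0, 84], [0, 0, 88]], turn=[0, 0, 0, 0, 0, 0, 0, 0, 0, 0, 0, 0])

```text
clock: 15.87
position: [0.4766, 0.1229, 0.2029]
ee_rot: [0.973, 0.229, 0.005, 0.002]
ft_force: [-0.4, 0.1, -1.2]
grip_width: 0.362
```

Request:
jog_arm(translation=[[-2, -28, 0], [-5, -60, 0], [-8, -92, 0], [-11, -124, 0], [-14, -156, 0], [-17, -188, 0], [-20, -213, 0], [-22, -225, 0], [-22, -230, 0], [-22, -230, 0], [-22, -230, 0]], turn=[0, 0, 0, 0, 0, 0, 0, 0, 0, 0, 0])

```text
clock: 16.78
position: [0.4547, -0.1061, 0.2028]
ee_rot: [0.973, 0.23, 0.006, 0.002]
ft_force: [0.0, -0.1, -1.4]
grip_width: 0.358
```

Run:
```python
from h import *
np.set_printoptions(precision=4,suppress=True)
w=manip.camera("wrist");s=manip.camera("side");o=manip.get_obs();p=o["position"];print(p,o["ee_rot"],o["ft_force"])
f=w["frame"].copy()
def ring(ctr,z,r,col):
    q=np.array([proj(w,(ctr[0]+r*np.cos(b),ctr[1]+r*np.sin(b),z)) for b in np.linspace(0,6.283,80)])
    cv2.polylines(f,[np.int32(q*8)],True,col,1,cv2.LINE_AA,3)
ring((.4525,-.108),.012,.034,(255,0,255)); ring(p,p[2]-.0565,.028,(0,255,255))
a=cv2.resize(f[60:360,160:460],(400,400),interpolation=cv2.INTER_CUBIC)
b=cv2.resize(s["frame"][160:360,220:420],(400,400),interpolation=cv2.INTER_CUBIC)
save({"frame":np.hstack([a,b])},"c7.png")
for r in manip.pinpoint(s,"plate_top")[:2]: print(r,atz(s,r["at"],.078))
```

```text
[ 0.4549 -0.1057  0.2029] [0.9731 0.2303 0.0056 0.0023] [ 0.3119  0.1515 -1.596 ]
{'at': [282.3, 279.7], 'confidence': 0.97} [0.4722 0.1153 0.078 ]
```

View pics/c7.png

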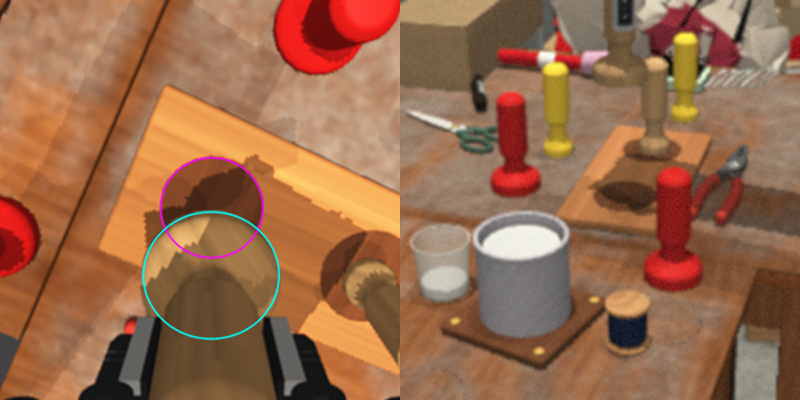

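The overlay agrees with the dark mark at (212,207), and the plate is back up, with its top white and just under the rim at (520,245). The slim tamper stands at (655,110). Lowering onto the mark.

Request:
jog_arm(translation=[[-2, -2, -15], [-2, -2, -35], [-2, -2, -55], [-2, -2, -75], [-2, -2, -95], [-2, -2, -110], [-2, -2, -120], [-2, -2, -126], [-2, -2, -129], [-2, -2, -130], [-2, -2, -130], [-2, -2, -130]], turn=[0, 0, 0, 0, 0, 0, 0, 0, 0, 0, 0, 0])

```text
clock: 17.93
position: [0.4534, -0.1079, 0.0736]
ee_rot: [0.973, 0.23, 0.006, 0.003]
ft_force: [0.2, 0.4, -1.4]
grip_width: 0.359
```

Request:
jog_arm(translation=[[0, 0, -1], [0, 0, -2], [0, 0, -3], [0, 0, -3], [0, 0, -3]], turn=[0, 0, 0, 0, 0])

```text
clock: 18.35
position: [0.4533, -0.1079, 0.0706]
ee_rot: [0.973, 0.23, 0.006, 0.003]
ft_force: [-0.0, -0.2, -1.1]
grip_width: 0.358
```

Request:
jog_arm(translation=[[0, 0, -1], [0, 0, -2], [0, 0, -2], [0, 0, -2]], turn=[0, 0, 0, 0])

```text
clock: 18.68
position: [0.4535, -0.1079, 0.0688]
ee_rot: [0.973, 0.23, 0.006, 0.003]
ft_force: [0.9, 0.1, -0.2]
grip_width: 0.36
```

Request:
jog_arm(translation=[[0, 0, -1], [0, 0, -1], [0, 0, -1]], turn=[0, 0, 0])

```text
clock: 18.93
position: [0.454, -0.1077, 0.0685]
ee_rot: [0.973, 0.23, 0.006, 0.003]
ft_force: [-2.8, 2.5, 9.0]
grip_width: 0.358
```

Request:
jog_arm(translation=[[0, 0, 0], [0, 0, 0], [0, 0, 0], [0, 0, 0], [0, 0, 0], [0, 0, 0], [0, 0, 0], [0, 0, 0], [0, 0, 0], [0, 0, 0]], turn=[0, 0, 0, 0, 0, 0, 0, 0, 0, 0], grip=85)

```text
clock: 19.77
position: [0.4539, -0.1077, 0.0685]
ee_rot: [0.973, 0.23, 0.006, 0.003]
ft_force: [0.2, -0.8, 0.2]
grip_width: 0.994
```

Request:
jog_arm(translation=[[0, 0, 5], [0, 0, 15], [0, 0, 30], [0, 0, 50], [0, 0, 75], [0, 0, 100], [0, 0, 130], [0, 0, 160], [0, 0, 180], [0, 0, 190], [0, 0, 190]], turn=[0, 0, 0, 0, 0, 0, 0, 0, 0, 0, 0])

```text
clock: 20.68
position: [0.4549, -0.1078, 0.2611]
ee_rot: [0.973, 0.23, 0.008, 0.004]
ft_force: [-0.1, -0.3, -0.0]
grip_width: 1.002
```

Run:
```python
from h import *
np.set_printoptions(precision=4,suppress=True)
w=manip.camera("wrist");s=manip.camera("side");o=manip.get_obs();print(o["clock"],o["position"],o["ft_force"])
for l in L[:3]:
  for n,c in (("w",w),("s",s)):
    for r in manip.pinpoint(c,l)[:4]: print(n,l,np.array(r["at"]),round(r["confidence"],2),atz(c,r["at"],.067 if "mid" in l else .078))
a=cv2.resize(w["frame"][80:380,160:560],(533,400),interpolation=cv2.INTER_CUBIC)
b=cv2.resize(s["frame"][160:360,260:393],(266,400),interpolation=cv2.INTER_CUBIC)
save({"frame":np.hstack([a,b])},"c8.png")
```

```text
20.7833 [ 0.4536 -0.1076  0.2579] [-0.1884 -0.5722 -0.6068]
w broad_tamper_mid [392.9  84.1] 0.77 [ 0.5788 -0.1151  0.067 ]
w broad_tamper_mid [313.3 213.3] 0.72 [ 0.4537 -0.105   0.067 ]
w broad_tamper_mid [158.  234.7] 0.7 [0.3734 0.0117 0.067 ]
s broad_tamper_mid [273.2 231.8] 0.81 [ 0.5743 -0.0839  0.067 ]
s broad_tamper_mid [355.  271.6] 0.67 [0.3652 0.0339 0.067 ]
s broad_tamper_mid [331.6 234.2] 0.59 [ 0.4523 -0.1062  0.067 ]
s broad_tamper_mid [280.4 278.2] 0.51 [0.4852 0.0938 0.067 ]
w slim_tamper_mid [529.4 318. ] 0.91 [ 0.4544 -0.3406  0.067 ]
w slim_tamper_mid [480.  146.9] 0.78 [ 0.569  -0.2064  0.067 ]
w slim_tamper_mid [430.8 268.4] 0.55 [ 0.4556 -0.2268  0.067 ]
s slim_tamper_mid [303.2 216.4] 0.83 [ 0.5416 -0.179   0.067 ]
s slim_tamper_mid [345.9 211.9] 0.69 [ 0.4564 -0.23    0.067 ]
s slim_tamper_mid [360.4 196.8] 0.58 [ 0.4483 -0.3319  0.067 ]
w plate_top [58.2 61.8] 0.83 [0.475  0.1241 0.078 ]
s plate_top [279.5 278.7] 0.69 [0.4782 0.1135 0.078 ]
```

View pics/c8.png

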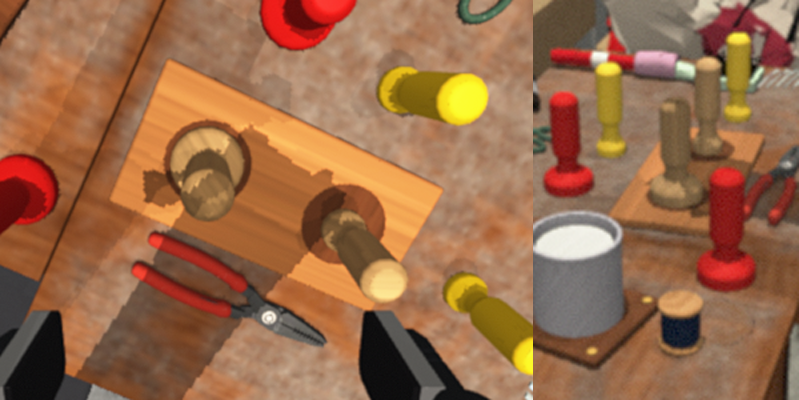

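The last picture shows the broad tamper upright and centred on its mark at (207,160). The slim one is untouched at (345,225), the plate is up and the gripper is clear.

```bash
python3 -c "
from workcell import manip
print(manip.hand_in())"
```

```text
the job is handed in; nothing more can be done
None
```

I pressed the follower plate down to its hard stop with the broad wooden tamper, and it came back up. The tamper is standing on its board again, and I handed the job in at about 21 s. I did not judge the result beyond the checks below, and no verdict was reported.

- **Pressing:** I pressed twice, holding the plate at the stop for at least a second each time. Force rose to about 17–22 N with no further travel, and the foot was then near 56 mm above the table, as the description says. The first press was about 2 mm off the middle, so I lifted the tamper, re-centred it and pressed again.
- **Level:** I did not measure the plate's tilt directly. The held tool was tilted by less than 1 degree, and I saw a side force of 4–6 N at the stop that I did not explain.
- **End state:** The last pictures show the plate back up. The broad tamper is upright on its dark mark, about 8 mm from where it started, because it first stood slightly off that mark. The slim tamper and the look-alikes are where they were, and the gripper is clear.
- **Disagreement:** The side camera put the plate centre up to about 1 cm away in y from the wrist view in the later looks. I relied on the wrist view and the rim outlines, which agreed to 1–2 mm.

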